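# Bring the bearing-ball dish round to the fence cup

## Task

A steel bearing ball lies loose in the shallow dish with the bow handle, whose pouring lip points left along the saw fence. Take the dish by its handle and lift it off the table as it is, then in the air turn it a quarter turn clockwise (seen from above) so that the lip points squarely at the fence, and bring the lip's tip over the middle of the low flared cup, about 4 cm above its rim, ready to pour: keep the dish level, the ball in the middle, and leave everything else where it is. Do not pour or set it down: finish while holding the dish still and level there, with the ball at rest in the dish's centre.

Things in the scene. Friction and masses are not known exactly. Their poses are not given: they have to be found in the camera images.
- dish: Round shallow aluminium dish, 155 mm across, rim 24 mm high, 0.24-0.4 kg, with pouring lip and fixed bow handle, loose on the table. Origin: centre of its flat underside (foot 90 mm across); z up; x out along the lip, y along the handle. At the start x points about to the robot's left, along the fence. Its floor rises outwards at 14 degrees from a flat seat 20 mm across.
- grip (a point): Centre of the wooden grip on the level top of the dish's bow (7 mm rod in the dish's y-z plane): 60 mm long (dish y), 16 mm wide (dish x), 22 mm high, 95 mm straight above the dish's origin, its underside 52 mm above the ball's top. Pinch it across its width.
- lip (a point): Tip of the dish's pouring lip, a 30 mm wide trough 23 mm past the rim: in the dish's frame 100 mm out along x and 29 mm up.
- seat (a point): Middle of the dish's floor, 8 mm above its underside: where the ball belongs.
- ball_center (a point): Centre of the loose steel ball, 24 mm in diameter, 56 g. It rolls up the dish's floor when the dish tips or is jerked.
- fence: Straight aluminium rip fence, 50 mm thick (x), 62 cm long (y), 60 mm high, fixed on the saw table, roughly across in front of the robot. Origin: middle of its underside; x square to its length, away from the robot; y along it to the robot's left; z up.
- cup: Low flared steel cup, open on top, 40 mm high, 34 mm across the foot, 64 mm across the rim, 3 mm wall, loose (0.15 kg), standing near the fence on the robot's side (its centre 66 mm from the fence's middle line). Origin: centre of its underside.
- mouth (a point): Middle of the flared cup's mouth, level with its rim, 40 mm above the table.
- tin: Bystander: straight-sided open steel tin, 48 mm across, 58 mm high, also standing along the fence (cup and tin swap places). Not the cup meant. Origin: centre of its underside.
- race: Bystander: steel bearing ring, 42 mm across, 14 mm high, beside the dish. Origin: centre of its underside.
- offcut: Bystander: wood offcut 50 x 80 x 19 mm by the fence. Origin: centre of its underside.
- pushstick: Bystander: plywood push stick, 28 cm long, 12 mm thick, far left. Origin: near its middle, underside.
- screwdriver: Bystander: screwdriver, 20 cm long, far right. Origin: its middle, underside.
- tape: Bystander: grey tape measure 65 x 35 x 60 mm, right. Origin: centre of its underside.
- jar: Bystander: glass jar with steel lid, 64 mm across, 100 mm high, left. Origin: centre of its underside.
- ball: The same loose ball; its origin and axes turn with it as it rolls (use ball_center for where it is).
There are look-alikes about, which are no part of the job. What is meant by the dish is not turquoise, and is the larger of those in its own colour.

How it is judged:
By the outcome, as a careful person would: the job done as asked, in the order asked, and still so for the second after the job is handed in, while the arm keeps its last pose, push and grip.
It also fails if it takes over 42 s, if anything falls off the work surface, if the arm or the gripper's body presses on something with over 40 N, if the wrist force passes 120 N, or if a joint passes its speed limit or range.

## Robot

A 6-joint arm with a two-finger parallel gripper is mounted at the origin on the work surface. World frame = base frame: x ahead of the robot, y to its left, z up, the work surface at z = 0. Lengths are in m, angles in degrees, forces in N, time in s.
With the tool pointing down it reaches from about 0.35 to 0.875 m from the base axis. Payload 4.2 kg.
Tool frame: the origin (TCP) lies midway between the tips of the shut fingers; the grasp point (between the pads) lies 19 mm behind it (r.pinch_z is the distance from the TCP to the grasp point, in m); z points along the fingers, y is the line along which they close (so a half turn about z gives the same grasp; the last joint's range is limited). The gripper opens to 87 mm and grips with 3 to 60 N. Pads are 19 mm wide; open, the fingers measure 117 mm over their backs; the gripper's body (75 mm by 190 mm) begins 51 mm behind the grasp point.
Start: joints at [-59.897, 22.042, 0.453, 0, -68.411, -14.817], TCP at [0.165, -0.603, 0.223] pointing down, gripper open.
Joint ranges: [-179.83, 179.83], [-69.29, 118.12], [-61.27, 80.66], [-181.25, 117.63], [-171.15, -9.14], [-177.46, 177.46]. Speed limits (degrees/s): [159.86, 159.86, 180, 180, 180, 180].

## Interface

Orientations are given as a 3x3 rotation matrix whose columns are the frame's x, y, z axes.
In Python, from station import r, imaging, models gives the robot as it stands. The module is installed in compiled form; this text tells all that it offers.
- The arm moves only by the tool apply_moves, never from a script. Its argument "moves" is a list of rows, each a list of 2 entries, a list of its own where there are three numbers: the shift along the tool's x, y, z in m, then the turn about the tool's z in degrees. A call has 1 to 5 rows; each row shifts and turns the commanded pose from where the row before left it, along the tool's axes as they then stand; what a row does not reach is not made up. A row lasts 1/12 s, in which the tool goes at most 41.7 mm and 7.16 degrees, less where a joint would pass 70% of its speed; a pose out of reach is approached as far as the arm can. A call is refused whole if a number of a shift passes 0.0417 or a number of a turn 7.16, either way. A call with a gripper value outside its range is refused whole. "hand" is the finger opening in m, from 0 to 0.087, set as the call begins (left out, the last holds). The fingers move at their own pace and stop on an object; the grip force is fixed at half the most. Time passes only in rows, so rows that do not move let the fingers close. It gives the time, the measured TCP pose, the force, the opening and the grip force at its end, in the units of the state.
- r.sense(): the state, without advancing time (a new reading comes with each control period).
- imaging.capture(name): name is "side" or "top" or "wrist"; returns a dict with "frame" (384x512x3 uint8, blue, green, red), "intrinsics" (3x3 intrinsics, pixels), "dist" ([k1, k2, p1, p2, k3] as OpenCV has them; the pictures are not rectified), "eye" and "orientation" of the camera in the world. Camera axes: x right, y down, z forward; pixel columns grow to the right and rows downward; lengths in m; the calibration is good to about 2 mm. A picture is of the moment at which its call begins. There is no depth.
- r.finish_job(): hands the job in; it is judged then, once.
Trained networks look in a picture, given as the dict that the camera call returned (one of the last four; its "shot" number tells which), for a name from the list of things; names that differ only in an ending like _2 or _b are one class to them, and where a whole thing is asked for, a point or a joint stands for the part that bears it (a point fixed in the world has none). Each returns a list of dicts, best first, with "confidence" (0 to 1); they miss things now and then, are a little off and sometimes report something else, mostly with a low value. They report only what shows in the picture. A call takes as long as a camera call. They do not tell look-alikes from the thing itself.
- models.cut_out(picture, target): "region" (384x512 bool, what is visible of it) and "extent" ([left, top, width, height] as shares, 0 to 1, of the picture: columns of its width, rows of its height, round what is visible of it).
- models.place_of(picture, target): "at" ([column, row] as shares, 0 to 1, of the picture: columns of its width, rows of its height: a listed point, or the origin of a listed thing).
The state is a dict: "time_s": time; "joints": joint angles; "joint_velocities": joint speeds; "effort": joint torques, N m; "tcp_pos": TCP position; "ee_rot": TCP orientation; "wrist_force": force on the tool from outside, world axes, zero at the start; "moment": the same for the moment, N m; "gripper_width": opening from 0.0 (shut) to 1.0 (fully open); "gripper_force": force on a finger pad.
Only numpy, scipy, OpenCV 4.12 (cv2) and the standard library are available. Lean on these libraries where they do the work, as an engineer would, in place of code of your own. Each camera call takes 0.05 s, during which the arm holds its last target. There are 200 camera calls.

## Working session

There is one attempt and no reset: what is moved stays moved. The work goes in short steps, Python scripts to look and compute and a tool call to move; the robot and the scene stay as the last step left them, time stands still between calls to the robot, and variables do not carry over. Pictures are saved under pics/ and viewed, at most 10 in all, crops included, and the job is handed in when it is done.

Besides the shell and the picture viewer there is one more tool, called after "Request:" as name(argument=value, ...), one argument or row to a line, values as JSON. apply_moves: Moves the arm, as the interface text tells. Its arguments: {"type":"object","properties":{"moves":{"type":"array"},"hand":{"type":"number"}},"required":["moves"]}

```bash
mkdir -p pics; cat > h.py <<'E'
import numpy as np, cv2
from station import r, imaging, models
def ray(c,uv):
    p=cv2.undistortPoints(np.array([[uv]],float),np.array(c["intrinsics"],float),np.array(c["dist"],float))[0,0]
    R=np.array(c["orientation"],float); d=R@np.array([p[0],p[1],1.]); return np.array(c["eye"],float),d/np.linalg.norm(d)
def onz(c,uv,z):
    e,d=ray(c,uv); return e+d*(z-e[2])/d[2]
def proj(c,P):
    R=np.array(c["orientation"],float); rv=cv2.Rodrigues(R.T)[0]; t=-R.T@np.array(c["eye"],float)
    return cv2.projectPoints(np.array(P,float).reshape(-1,1,3),rv,t,np.array(c["intrinsics"],float),np.array(c["dist"],float))[0][:,0]
def tri(*obs):
    A=np.zeros((3,3));b=np.zeros(3)
    for c,uv in obs:
        e,d=ray(c,uv);M=np.eye(3)-np.outer(d,d);A+=M;b+=M@e
    return np.linalg.solve(A,b)
def px(a): return np.array(a)*[512,384]
E
python3 - <<'E'
from h import *
np.set_printoptions(precision=3,suppress=True)
Z=dict(dish=0,grip=.095,lip=.029,seat=.008,ball_center=.02,fence=0,cup=0,mouth=.04,tin=0,race=0,offcut=0)
C={n:imaging.capture(n) for n in("side","top")}
for n,c in C.items():
    cv2.imwrite(f"pics/{n}0.png",c["frame"]); print(n,c["eye"])
    for t,z in Z.items():
        for d in models.place_of(c,t)[:4]:
            if d["confidence"]>.15: u=px(d["at"]); print(n,t,round(d["confidence"],2),u.round(1),onz(c,u,z)[:2])
s=r.sense();print(s["time_s"],s["tcp_pos"],np.array(s["ee_rot"]),r.pinch_z)
a=np.hstack([C["side"]["frame"],C["top"]["frame"]]);cv2.imwrite("pics/both.png",a)
E
```

```text
side [0.243 0.99  0.686]
side dish 0.88 [275.3 183.9] [ 0.43  -0.248]
side dish 0.7 [234.1 228.1] [0.505 0.048]
side dish 0.58 [349.4 187.1] [ 0.171 -0.281]
side grip 0.95 [231.7 200.2] [0.51  0.046]
side grip 0.74 [349.5 165.8] [ 0.182 -0.254]
side grip 0.56 [275.7 169.2] [ 0.42  -0.176]
side lip 0.96 [361.9 183.6] [ 0.133 -0.261]
side lip 0.84 [256.4 175.7] [ 0.498 -0.241]
side lip 0.6 [216.8 239.5] [0.527 0.15 ]
side lip 0.17 [230.9 198. ] [ 0.546 -0.072]
side seat 0.69 [231.6 227.5] [0.51  0.057]
side seat 0.69 [344.3 182.4] [ 0.19  -0.297]
side seat 0.56 [273.  184.1] [ 0.436 -0.23 ]
side ball_center 0.75 [190.6 337. ] [0.487 0.466]
side ball_center 0.4 [232.5 221.8] [0.51  0.045]
side fence 0.8 [171.3 212.6] [0.719 0.008]
side cup 0.54 [172.  234.7] [0.672 0.118]
side mouth 0.66 [258.1 156.4] [ 0.52  -0.378]
side mouth 0.59 [170.9 223.7] [0.67 0.12]
side tin 0.6 [204.8 197.6] [ 0.646 -0.103]
side race 0.56 [252.2 203.8] [ 0.482 -0.098]
side offcut 0.59 [140.2 271.1] [0.691 0.282]
top [ 0.292 -0.022  1.565]
top dish 0.87 [322.4 204.3] [ 0.417 -0.223]
top dish 0.76 [242.  178.7] 
[... 282 characters left out ...]
4 [227.5 125.1] [0.683 0.11 ]
top seat 0.95 [245.4 175.6] [0.51  0.045]
top seat 0.6 [345.2 274. ] [ 0.18  -0.302]
top seat 0.55 [320.  200.9] [ 0.428 -0.213]
top ball_center 0.57 [223.9 129.3] [0.67  0.123]
top fence 0.74 [255.8 121.3] [0.705 0.013]
top fence 0.5 [134.6 177.5] [0.498 0.435]
top cup 0.47 [226.7 127.8] [0.68  0.115]
top mouth 0.81 [223.6 121.4] [0.693 0.123]
top mouth 0.71 [257.3 118. ] [0.707 0.007]
top mouth 0.69 [229.5 126.7] [0.674 0.102]
top tin 0.63 [288.7 144.2] [ 0.625 -0.104]
top race 0.44 [282.2 189. ] [ 0.467 -0.083]
top offcut 0.82 [183.6 123.8] [0.693 0.269]
1.2 [ 0.165 -0.603  0.223] [[-0.965 -0.264 -0.   ]
 [-0.264  0.965  0.   ]
 [ 0.     0.    -1.   ]] 0.0187
```

View pics/side0.png

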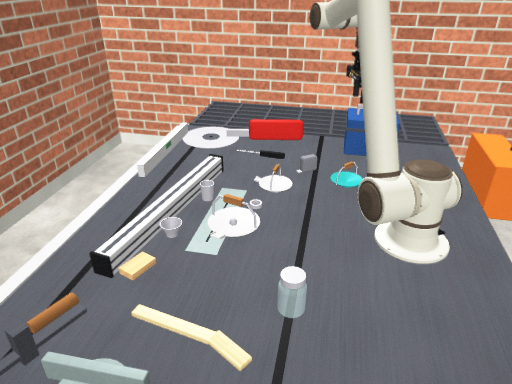

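View pics/top0.png

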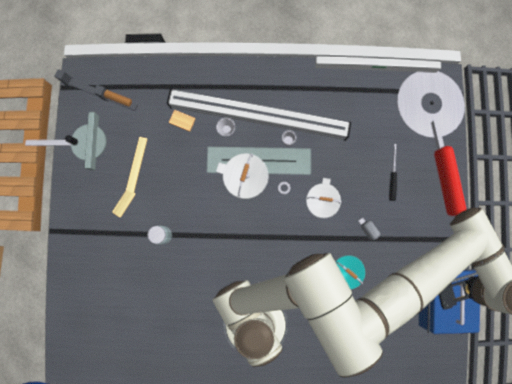

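The side view shows a silver dish with its lip to the left at (234,222), a smaller silver one at (275,183) and a turquoise one at (348,180). In the top view they are at (245,175), (323,201) and (350,271). The description fits the larger silver dish at top (245,175): it isn't turquoise, and its lip points left along the fence. The flared cup is at top (227,128) and the tin at (289,137). I'll confirm this in an enlarged crop and measure.

```bash
python3 - <<'E'
from h import *
np.set_printoptions(precision=4,suppress=True)
T=imaging.capture("top");S=imaging.capture("side")
m=models.cut_out(T,"fence")[0];print(m["confidence"],m["extent"])
pts=np.argwhere(m["region"])[:,::-1]
print(cv2.minAreaRect(pts.astype(np.float32)))
# straight-line fit of centre ridge per column, on top z=.06
P=[onz(T,(u,pts[pts[:,0]==u][:,1].mean()),.05)[:2] for u in range(185,335) if (pts[:,0]==u).any()]
P=np.array(P);k=np.polyfit(P[:,1],P[:,0],1);print("fence x=k*y+b",k,np.degrees(np.arctan(k[0])))
for t,c in(("T",T),("S",S)):
  for n in("dish","cup","tin","ball_center"):
    for d in models.cut_out(c,n)[:4]:
        e=np.array(d["extent"])*[512,384,512,384];print(t,n,round(d["confidence"],2),e.round(0),int(d["region"].sum()))
for n,a,b in(("seat",(245.4,175.6),(231.6,227.5)),("grip",(242.8,172.6),(231.7,200.2)),("lip",(216.3,167.7),(216.8,239.5)),("cup",(226.7,127.8),(172,234.7)),("mouth",(229.5,126.7),(170.9,223.7))):
    p=tri((T,a),(S,b));print(n,p,np.linalg.norm(proj(T,p)-a),np.linalg.norm(proj(S,p)-b))
a=cv2.resize(T["frame"][85:235,160:360],None,fx=4,fy=4,interpolation=cv2.INTER_CUBIC)
cv2.imwrite("pics/crop1.png",a)
b=cv2.resize(S["frame"][150:270,140:300],None,fx=5,fy=5,interpolation=cv2.INTER_CUBIC);cv2.imwrite("pics/crop2.png",b)
print(r.sense()["time_s"])
E
```

```text
0.89 [0.323, 0.2318, 0.3588, 0.1396]
((258.6866760253906, 114.52510833740234), (185.5646514892578, 19.287857055664062), 10.84030532836914)
fence x=k*y+b [0.1765 0.7159] 10.008485524488844
T dish 0.91 [217. 152.  52.  44.] 1712
T dish 0.57 [337. 258.  30.  34.] 670
T cup 0.49 [218. 118.  17.  18.] 257
T tin 0.71 [217. 116.  16.  21.] 253
T tin 0.68 [281. 134.  15.  16.] 146
T ball_center 0.48 [390. 172.   9.  26.] 154
S dish 0.96 [330. 165.  29.  23.] 468
S dish 0.78 [257. 164.  37.  30.] 522
S dish 0.56 [209. 194.  50.  45.] 1481
S dish 0.55 [260. 152.  26.   6.] 155
S cup 0.84 [160. 220.  21.  21.] 324
S ball_center 0.74 [208. 191.  52.  48.] 1499
seat [ 0.5125  0.0451 -0.001 ] 0.28467839553744645 0.33165876016178286
grip [0.5084 0.0496 0.0972] 0.30807908221593394 0.3524475507498404
lip [0.531  0.1438 0.0245] 0.7123898701249788 0.891097609442461
cup [ 0.6774  0.1142 -0.0025] 0.9620365478796669 1.185205719192221
mouth [0.6779 0.1031 0.0277] 0.1789385352677301 0.21763015028224467
1.75
```

View pics/crop1.png

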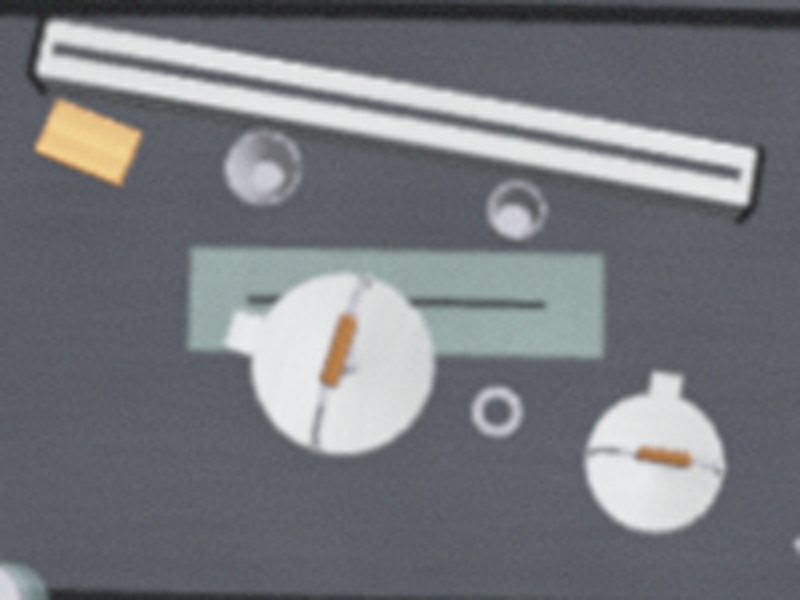

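View pics/crop2.png

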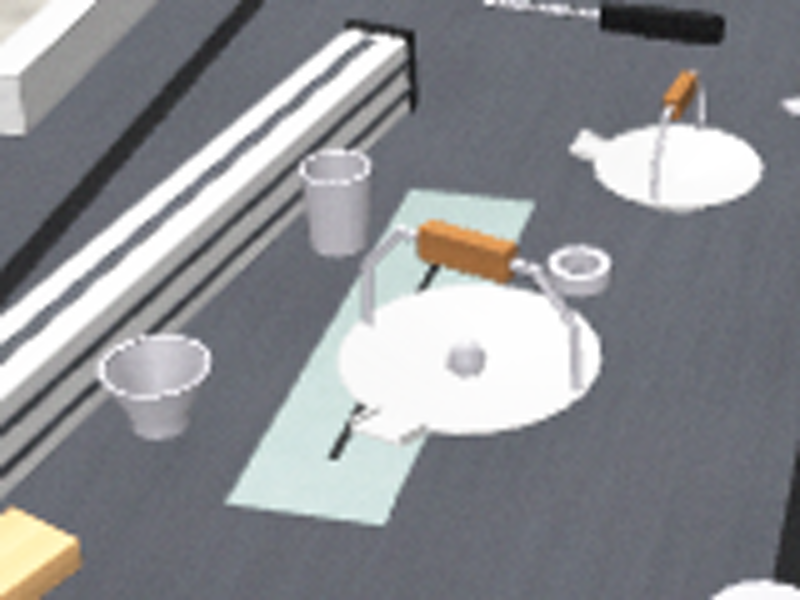

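The enlarged crops confirm the choice. The large silver dish (crop 1 at (343,363)) has its lip to the left and the ball in its middle. The smaller silver dish is at crop 1 (655,462), the flared cup at (263,167) and the straight tin at (517,210). Next I'll refine the geometry from these pixels.

```bash
python3 - <<'E'
from h import *
np.set_printoptions(precision=4,suppress=True)
T=imaging.capture("top");S=imaging.capture("side")
f=lambda x,y:((160+(x+.5)/4-.5),(85+(y+.5)/4-.5)); g=lambda x,y:((140+(x+.5)/5-.5),(150+(y+.5)/5-.5))
def seg(n,a,b,z):
    p,q=onz(T,f(*a),z)[:2],onz(T,f(*b),z)[:2];d=p-q;print(n,p,q,"deg toward +x from +y",np.degrees(np.arctan2(d[0],d[1])))
seg("far",(48,20),(755,148),.06);seg("near",(40,78),(745,205),.06);seg("slot",(55,47),(740,173),.06)
seg("grip",(350,318),(328,385),.106);seg("lipaxis",(238,331),(343,363),.026)
print("dish rim",onz(T,f(343,363),.024),onz(S,g(470,360),.024))
print("mouth",onz(T,f(263,167),.04),onz(S,g(155,367),.04))
print("tin",onz(T,f(517,210),.058))
# tape: image radius of orange grip by colour
hsv=cv2.cvtColor(T["frame"],cv2.COLOR_BGR2HSV);M=cv2.inRange(hsv,(5,110,80),(20,255,255));M[:150]=0;M[200:]=0;M[:,:225]=0;M[:,265:]=0
p=np.argwhere(M>0)[:,::-1].astype(np.float32);print(len(p),cv2.minAreaRect(p),"grip",onz(T,p.mean(0),.106))
v=cv2.fitLine(p,cv2.DIST_L2,0,.01,.01).ravel();a=onz(T,p.mean(0)+20*v[:2],.106);b=onz(T,p.mean(0)-20*v[:2],.106);d=b-a;print("grip dir",d,np.degrees(np.arctan2(d[1],d[0])))
E
```

```text
far [0.7989 0.3054] [ 0.6955 -0.3033] deg toward +x from +y 9.641583406690216
near [0.7467 0.3095] [ 0.6456 -0.2943] deg toward +x from +y 9.50766922744604
slot [0.7745 0.2979] [ 0.6733 -0.2902] deg toward +x from +y 9.76927410136419
grip [0.5341 0.0357] [0.479  0.0521] deg toward +x from +y 106.64144084311548
lipaxis [0.5344 0.1345] [0.5085 0.0439] deg toward +x from +y 16.00117988239021
dish rim [0.5087 0.044  0.024 ] [0.5057 0.0491 0.024 ]
mouth [0.6751 0.1162 0.04  ] [0.6727 0.1165 0.04  ]
tin [ 0.6372 -0.1011  0.058 ]
53 ((244.1999969482422, 172.40000915527344), (3.1622776985168457, 15.811387062072754), 18.434947967529297) grip [0.5071 0.0443 0.106 ]
grip dir [-0.1259  0.0343  0.    ] 164.75768208976046
```

Request:
apply_moves(
  moves=[
    [[-0.021,0.0223,0],0],
    [[-0.021,0.0223,0],0],
    [[-0.021,0.0223,0],0],
    [[-0.021,0.0223,0],0],
    [[-0.021,0.0223,0],0],
  ],
  hand=0.06,
)

```text
time_s: 2.27
tcp_pos: [0.2371, -0.4664, 0.2226]
ee_rot: [[-0.965, -0.263, 0.0], [-0.263, 0.965, -0.0], [-0.0, -0.0, -1.0]]
wrist_force: [0.1, -0.3, 0.2]
gripper_width: 0.725
gripper_force: 0.0
```

Request:
apply_moves(
  moves=[
    [[-0.021,0.0223,0],0],
    [[-0.021,0.0223,0],0],
    [[-0.021,0.0223,0],0],
    [[-0.021,0.0223,0],0],
    [[-0.021,0.0223,0],0],
  ],
)

```text
time_s: 2.68
tcp_pos: [0.309, -0.3311, 0.2228]
ee_rot: [[-0.965, -0.264, 0.001], [-0.264, 0.965, -0.0], [-0.0, -0.001, -1.0]]
wrist_force: [1.4, 0.1, -0.1]
gripper_width: 0.691
gripper_force: 0.0
```

Request:
apply_moves(
  moves=[
    [[-0.021,0.0223,0],0],
    [[-0.021,0.0223,0],0],
    [[-0.021,0.0223,0],0],
    [[-0.021,0.0223,0],0],
    [[-0.021,0.0223,0],0],
  ],
)

```text
time_s: 3.1
tcp_pos: [0.3809, -0.1957, 0.223]
ee_rot: [[-0.965, -0.264, 0.001], [-0.264, 0.965, -0.0], [-0.001, -0.0, -1.0]]
wrist_force: [0.7, -0.7, 0.3]
gripper_width: 0.689
gripper_force: 0.0
```

Request:
apply_moves(
  moves=[
    [[-0.021,0.0223,0],0],
    [[-0.021,0.0223,0],0],
    [[-0.021,0.0223,0],0],
    [[-0.021,0.0223,0],0],
    [[-0.021,0.0223,0],0],
  ],
)

```text
time_s: 3.52
tcp_pos: [0.4528, -0.0604, 0.2229]
ee_rot: [[-0.965, -0.264, 0.001], [-0.264, 0.965, 0.0], [-0.001, -0.0, -1.0]]
wrist_force: [0.1, -0.7, -0.7]
gripper_width: 0.692
gripper_force: 0.0
```

Request:
apply_moves(
  moves=[
    [[-0.021,0.0223,0],0],
    [[-0.021,0.0223,0],0],
    [[-0.021,0.0223,0],0],
    [[-0.021,0.0223,0],0],
    [[0,0,0],-7],
  ],
)

```text
time_s: 3.93
tcp_pos: [0.5125, 0.0501, 0.2225]
ee_rot: [[-0.923, -0.384, 0.002], [-0.384, 0.923, 0.001], [-0.002, -0.0, -1.0]]
wrist_force: [0.3, -0.9, 0.6]
gripper_width: 0.689
gripper_force: 0.0
```

```bash
python3 - <<'E'
from h import *
s=r.sense();R=np.array(s["ee_rot"]);print(s["time_s"],s["tcp_pos"],np.round(s["joints"],1),"yaw y",np.degrees(np.arctan2(R[1,1],R[0,1])))
E
```

```text
3.9333 [0.51245079 0.05005261 0.22245535] [ 23.7  11.2 -14.9   0.  -63.7 -91.1] yaw y 112.587808442844
```

Request:
apply_moves(
  moves=[
    [[0,0,0],-7],
    [[0,0,0],-7],
    [[0,0,0],-7],
    [[0,0,0],-7],
    [[0,0,0],-7],
  ],
)

```text
time_s: 4.35
tcp_pos: [0.5099, 0.0464, 0.2226]
ee_rot: [[-0.535, -0.845, 0.0], [-0.845, 0.535, 0.0], [-0.0, -0.0, -1.0]]
wrist_force: [-0.7, 0.2, -0.6]
gripper_width: 0.692
gripper_force: 0.0
```

Request:
apply_moves(
  moves=[
    [[0,0,0],-7],
    [[0,0,0],-7],
    [[0,0,0],-7],
    [[0,0,0],-7],
    [[0,0,0],-7],
  ],
)

```text
time_s: 4.77
tcp_pos: [0.5099, 0.0463, 0.2227]
ee_rot: [[0.046, -0.999, 0.0], [-0.999, -0.046, 0.0], [-0.0, -0.0, -1.0]]
wrist_force: [0.7, 1.1, 0.1]
gripper_width: 0.69
gripper_force: 0.0
```

Request:
apply_moves(
  moves=[
    [[0,0,0],-7],
    [[0,0,0],-7],
    [[0,0,0],-7],
    [[0,0,0],-7],
    [[0,0,0],-7],
  ],
)

```text
time_s: 5.18
tcp_pos: [0.5099, 0.0463, 0.2227]
ee_rot: [[0.611, -0.792, 0.0], [-0.792, -0.611, 0.0], [0.0, -0.0, -1.0]]
wrist_force: [0.7, 0.1, 0.1]
gripper_width: 0.693
gripper_force: 0.0
```

Request:
apply_moves(
  moves=[
    [[0,0,0],-7],
    [[0,0,0],-7],
    [[0,0,0],-7],
    [[0,0,0],-7],
    [[0,0,0],-7],
  ],
)

```text
time_s: 5.6
tcp_pos: [0.5099, 0.0463, 0.2227]
ee_rot: [[0.954, -0.298, 0.0], [-0.298, -0.954, 0.0], [0.0, -0.0, -1.0]]
wrist_force: [-0.3, 0.4, 0.5]
gripper_width: 0.694
gripper_force: 0.0
```

```bash
python3 - <<'E'
from h import *
np.set_printoptions(precision=4,suppress=True)
s=r.sense();R=np.array(s["ee_rot"]);print(s["time_s"],s["tcp_pos"],np.round(s["joints"],1),"yaw y",np.degrees(np.arctan2(R[1,1],R[0,1])))
W=imaging.capture("wrist");cv2.imwrite("pics/w1.png",W["frame"]);print(W["eye"])
for t,z in dict(dish=0,grip=.095,lip=.029,seat=.008,ball_center=.02,cup=0,mouth=.04).items():
    for d in models.place_of(W,t)[:3]:
        u=px(d["at"]);print(t,round(d["confidence"],2),u.round(1),onz(W,u,z)[:2])
E
```

```text
5.6 [0.5099 0.0463 0.2227] [ 23.4  11.  -15.2   0.  -63.8  49.3] yaw y -107.367399648381
[0.5865 0.0225 0.3853]
dish 0.81 [484.4 158.8] [ 0.428  -0.2245]
dish 0.61 [250.7 159.9] [0.5089 0.0451]
grip 0.87 [253.7 182.8] [0.5074 0.0431]
lip 0.84 [158.8 171. ] [0.5329 0.1423]
lip 0.69 [496.   97.5] [ 0.5032 -0.2266]
seat 0.73 [487.6 160.5] [ 0.428  -0.2231]
seat 0.71 [252.5 161.8] [0.5078 0.0433]
seat 0.18 [142.8  37.2] [0.6693 0.1133]
ball_center 0.39 [253.3 158.9] [0.5131 0.0408]
cup 0.85 [142.8  38.6] [0.6698 0.1157]
mouth 0.72 [126.3  27.9] [0.6752 0.1177]
```

View pics/w1.png

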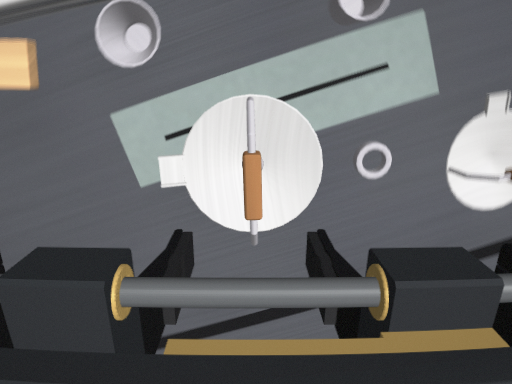

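The wrist view shows the dish centred near (252,162). The grip runs (252,152)–(253,219), nearly square to the fingers, the lip is at (172,171), and the cup mouth is near (127,31). I'll fit the grip and the dish rim.

```bash
python3 - <<'E'
from h import *
np.set_printoptions(precision=4,suppress=True)
W=imaging.capture("wrist")
hsv=cv2.cvtColor(W["frame"],cv2.COLOR_BGR2HSV);M=cv2.inRange(hsv,(4,120,50),(20,255,255));M[:,:225]=0;M[:,285:]=0;M[:140]=0;M[235:]=0
p=np.argwhere(M>0)[:,::-1].astype(np.float32);r_=cv2.minAreaRect(p);print(len(p),r_)
for z in(.095,.106):
    Q=np.array([onz(W,u,z)[:2] for u in cv2.boxPoints(r_)]);print(z,"centre",Q.mean(0),"sides",np.linalg.norm(Q-np.roll(Q,1,0),axis=1))
    q=np.array([onz(W,u,z)[:2] for u in p]);v=cv2.fitLine(q.astype(np.float32),cv2.DIST_L2,0,.01,.01).ravel();print("dir deg",np.degrees(np.arctan2(v[1],v[0])))
# white dish rim
for n in ("dish",):
  for d in models.cut_out(W,n)[:3]:
    m=d["region"].astype(np.uint8);e=np.array(d["extent"])*[512,384,512,384];print(e,d["confidence"])
    if e[0]<260<e[0]+e[2]:
        c=max(cv2.findContours(m,0,1)[0],key=cv2.contourArea)[:,0]
        q=np.array([onz(W,u.astype(float),.024)[:2] for u in c]);ctr=np.median(q,0)
        for _ in range(8):
            k=abs(np.linalg.norm(q-ctr,axis=1)-.0775)<.006;A=np.c_[2*q[k],np.ones(k.sum())];x=np.linalg.lstsq(A,(q[k]**2).sum(1),rcond=None)[0];ctr=x[:2]
        print("dish ctr",ctr,"R",np.sqrt(x[2]+ctr@ctr),k.sum())
        rad=np.linalg.norm(q-ctr,axis=1);t=q[(rad>.087)&(q[:,1]>ctr[1]+.05)]
        print("lip dirs",len(t),np.degrees(np.arctan2(*(t.mean(0)-ctr)[::-1])), rad.max())
# cup mouth bright rim
for n in("cup","mouth"):
  for d in models.cut_out(W,n)[:2]:
    print(n,d["confidence"],np.array(d["extent"])*[512,384,512,384])
    m=d["region"].astype(np.uint8);c=max(cv2.findContours(m,0,1)[0],key=cv2.contourArea);el=cv2.fitEllipse(c);print(el,onz(W,el[0],.04)[:2])
# fence near top edge
E
```

```text
1142 ((251.83322143554688, 185.49415588378906), (67.21773529052734, 17.330665588378906), 88.99491119384766)
0.095 centre [0.5046 0.0457] sides [0.0626 0.015  0.0626 0.016 ]
dir deg -16.42016
0.106 centre [0.5077 0.0448] sides [0.0602 0.0145 0.0602 0.0154]
dir deg -16.420174
[446.1056  93.312   65.8944 118.8864] 0.81
[160.1024  96.     163.2256 152.4096] 0.6
dish ctr [0.513  0.0623] R 0.0782630148737801 121
lip dirs 0 nan 0.09821514759756535
[ 0.     39.0144 41.0112 47.616 ] 0.15
cup 0.81 [97.0752  1.1904 63.488  63.7056]
((128.0094451904297, 31.916955947875977), (63.776031494140625, 68.53685760498047), 151.5611572265625) [0.6718 0.1162]
mouth 0.9 [95.488   0.     69.7856 65.2032]
((127.95592498779297, 32.12258529663086), (62.9932861328125, 67.98790740966797), 160.03392028808594) [0.6716 0.1163]<stdin>:20: RuntimeWarning: Mean of empty slice.
  ret = um.true_divide(
```

Request:
apply_moves(
  moves=[
    [[-0.0017,0.0021,0.02],-1],
    [[0,0,0.025],0],
    [[0,0,0.025],0],
    [[0,0,0.025],0],
    [[0,0,0.02],0],
  ],
)

```text
time_s: 6.62
tcp_pos: [0.5069, 0.0446, 0.1059]
ee_rot: [[0.958, -0.288, -0.001], [-0.288, -0.958, -0.0], [-0.001, 0.001, -1.0]]
wrist_force: [-0.5, 0.0, -1.0]
gripper_width: 0.686
gripper_force: 0.0
```

Request:
apply_moves(
  moves=[
    [[0,0,0.015],0],
    [[0,0,0.01],0],
    [[0,0,0.0065],0],
    [[0,0,0],0],
    [[0,0,0],0],
  ],
)

```text
time_s: 7.03
tcp_pos: [0.5081, 0.0449, 0.0765]
ee_rot: [[0.958, -0.287, 0.001], [-0.287, -0.958, 0.0], [0.001, -0.0, -1.0]]
wrist_force: [-0.0, 0.8, 0.7]
gripper_width: 0.693
gripper_force: 0.0
```

```bash
python3 - <<'E'
from h import *
np.set_printoptions(precision=4,suppress=True)
s=r.sense();R=np.array(s["ee_rot"]);print(s["time_s"],s["tcp_pos"],np.round(s["joints"],1),"yaw y",np.degrees(np.arctan2(R[1,1],R[0,1])))
W=imaging.capture("wrist");cv2.imwrite("pics/w2.png",W["frame"])
hsv=cv2.cvtColor(W["frame"],cv2.COLOR_BGR2HSV);M=cv2.inRange(hsv,(4,120,50),(20,255,255));M[:,:200]=0;M[:,310:]=0;M[330:]=0
p=np.argwhere(M>0)[:,::-1].astype(np.float32);print(len(p),cv2.minAreaRect(p), proj(W,s["tcp_pos"]+R[:,2]*-r.pinch_z), proj(W,s["tcp_pos"]+R[:,2]*-(r.pinch_z+.011)))
E
```

```text
7.0333 [0.5081 0.0449 0.0765] [ 23.3  20.3 -26.6   0.  -43.1  50. ] yaw y -106.70036457262484
3090 ((250.0, 266.5), (125.0, 34.0), 90.0) [[249.6289 262.9129]] [[249.6535 275.0643]]
```

View pics/w2.png

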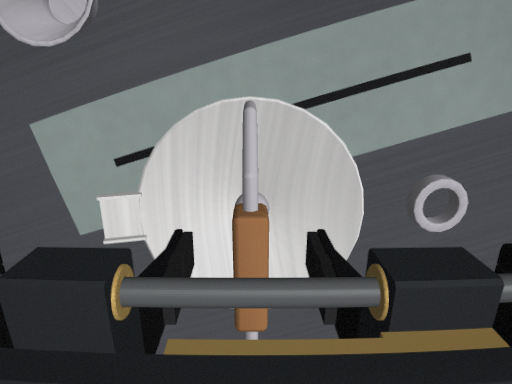

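The fingers straddle the grip squarely. The grip is centred at column 250, against 249.6 expected, and the ball shows behind it at (252,203). I'm closing now.

Request:
apply_moves(
  moves=[
    [[0.0015,0,0],0],
    [[0,0,0],0],
    [[0,0,0],0],
    [[0,0,0],0],
    [[0,0,0],0],
  ],
  hand=0.0,
)

```text
time_s: 7.5
tcp_pos: [0.5091, 0.0444, 0.0763]
ee_rot: [[0.958, -0.288, 0.0], [-0.288, -0.958, 0.0], [0.0, -0.0, -1.0]]
wrist_force: [-0.3, -0.0, 0.9]
gripper_width: 0.393
gripper_force: 0.0
```

Request:
apply_moves(
  moves=[
    [[0,0,0],0],
    [[0,0,0],0],
    [[0,0,0],0],
    [[0,0,0],0],
    [[0,0,0],0],
  ],
)

```text
time_s: 7.92
tcp_pos: [0.5089, 0.0443, 0.076]
ee_rot: [[0.958, -0.288, -0.0], [-0.288, -0.958, -0.0], [-0.0, 0.0, -1.0]]
wrist_force: [0.1, -0.2, 0.1]
gripper_width: 0.182
gripper_force: 30.0
```

Request:
apply_moves(
  moves=[
    [[0,0,-0.001],0],
    [[0,0,-0.003],0],
    [[0,0,-0.005],0],
    [[0,0,-0.006],0],
    [[0,0,-0.007],0],
  ],
)

```text
time_s: 8.33
tcp_pos: [0.5088, 0.0443, 0.0984]
ee_rot: [[0.958, -0.288, -0.001], [-0.288, -0.958, -0.0], [-0.001, 0.0, -1.0]]
wrist_force: [0.5, -0.3, -2.5]
gripper_width: 0.176
gripper_force: 30.0
```

Request:
apply_moves(
  moves=[
    [[0,0,-0.007],0],
    [[0,0,-0.007],0],
    [[0,0,-0.006],0],
    [[0,0,-0.005],0],
    [[0,0,-0.003],0],
  ],
)

```text
time_s: 8.75
tcp_pos: [0.5093, 0.0445, 0.1271]
ee_rot: [[0.958, -0.288, 0.001], [-0.288, -0.958, 0.0], [0.001, -0.001, -1.0]]
wrist_force: [-0.9, 0.1, -3.6]
gripper_width: 0.182
gripper_force: 30.0
```

Request:
apply_moves(
  moves=[
    [[0,0,-0.001],0],
    [[0,0,0],0],
    [[0,0,0],0],
    [[0,0,0],0],
  ],
)

```text
time_s: 9.08
tcp_pos: [0.5087, 0.0443, 0.1266]
ee_rot: [[0.958, -0.288, -0.001], [-0.288, -0.958, -0.0], [-0.001, 0.001, -1.0]]
wrist_force: [-0.4, -0.0, -3.1]
gripper_width: 0.18
gripper_force: 30.0
```

```bash
python3 - <<'E'
from h import *
np.set_printoptions(precision=4,suppress=True)
s=r.sense();R=np.array(s["ee_rot"]);print(s["time_s"],s["tcp_pos"],np.round(s["joints"],1),s["wrist_force"],s["moment"])
W=imaging.capture("wrist");S=imaging.capture("side")
for c,n in((W,"w"),(S,"s")):
  for t in("ball_center","lip","grip","mouth"):
    for d in models.place_of(c,t)[:2]: print(n,t,round(d["confidence"],2),px(d["at"]).round(1))
a=W["frame"];b=cv2.resize(S["frame"][150:270,140:300],(512,384),interpolation=cv2.INTER_CUBIC)
cv2.imwrite("pics/l1.png",cv2.resize(np.hstack([a,b]),(800,300),interpolation=cv2.INTER_AREA))
G=np.array(s["tcp_pos"])-R[:,2]*r.pinch_z;dx=-R[:,1];dy=-R[:,0];O=G-[0,0,.095]
for n,P in(("ball",O+[0,0,.02]),("lip",O+.1*dx+[0,0,.029]),("grip",G)): print(n,P,proj(W,P),proj(S,P))
E
```

```text
9.0833 [0.5087 0.0443 0.1266] [ 23.2  16.5 -23.1  -0.  -50.4  50.1] [-0.3546 -0.045  -3.149 ] [-0.0659  0.1147  0.0206]
w ball_center 0.69 [249.8 206. ]
w lip 0.69 [100.2 222.1]
w grip 0.56 [251.3 267.6]
s ball_center 0.6 [229.7 207.9]
s lip 0.98 [258.2 175.2]
s lip 0.58 [211.  220.4]
s grip 0.74 [351.3 166. ]
s grip 0.62 [230.5 182.6]
s mouth 0.82 [165.  223.8]
ball [0.5087 0.0443 0.0703] [[249.463  208.8309]] [[232.637 207.27 ]]
lip [0.5375 0.14   0.0793] [[100.818  213.0439]] [[213.0854 221.7703]]
grip [0.5087 0.0443 0.1453] [[249.6341 262.9537]] [[231.9909 184.5798]]
```

View pics/l1.png

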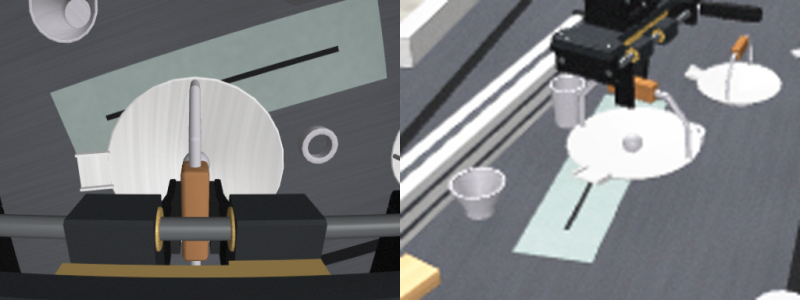

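The dish is held level with the ball in the middle; in the side half of the picture it shows at (632,143), the dish's centre. Next is the quarter turn in place, 83° to face the fence squarely, starting and stopping gently.

Request:
apply_moves(
  moves=[
    [[0,0,0],1],
    [[0,0,0],2],
    [[0,0,0],4],
    [[0,0,0],5],
    [[0,0,0],6],
  ],
)

```text
time_s: 10.0
tcp_pos: [0.509, 0.0444, 0.127]
ee_rot: [[0.819, -0.574, 0.0], [-0.574, -0.819, 0.0], [0.0, -0.0, -1.0]]
wrist_force: [-0.2, 0.0, -2.5]
gripper_width: 0.18
gripper_force: 30.0
```

Request:
apply_moves(
  moves=[
    [[0,0,0],6],
    [[0,0,0],6],
    [[0,0,0],6],
    [[0,0,0],6],
    [[0,0,0],6],
  ],
)

```text
time_s: 10.42
tcp_pos: [0.5091, 0.0444, 0.1271]
ee_rot: [[0.422, -0.907, 0.0], [-0.907, -0.422, 0.0], [0.0, -0.0, -1.0]]
wrist_force: [-0.1, -0.4, -3.0]
gripper_width: 0.182
gripper_force: 30.0
```

Request:
apply_moves(
  moves=[
    [[0,0,0],6],
    [[0,0,0],6],
    [[0,0,0],6],
    [[0,0,0],6],
    [[0,0,0],5],
  ],
)

```text
time_s: 10.83
tcp_pos: [0.509, 0.0444, 0.1271]
ee_rot: [[-0.07, -0.998, 0.0], [-0.998, 0.07, 0.0], [-0.0, -0.0, -1.0]]
wrist_force: [0.4, 0.8, -2.8]
gripper_width: 0.182
gripper_force: 30.0
```

Request:
apply_moves(
  moves=[
    [[0,0,0],3],
    [[0,0,0],2],
    [[0,0,0],1],
    [[0,0,0],0],
    [[0,0,0],0],
  ],
)

```text
time_s: 11.25
tcp_pos: [0.5091, 0.0444, 0.1271]
ee_rot: [[-0.168, -0.986, 0.0], [-0.986, 0.168, 0.0], [-0.0, -0.0, -1.0]]
wrist_force: [-0.4, 0.2, -2.8]
gripper_width: 0.181
gripper_force: 30.0
```

```bash
cat > look.py <<'E'
from h import *
import sys
np.set_printoptions(precision=4,suppress=True)
s=r.sense();R=np.array(s["ee_rot"]);yaw=np.degrees(np.arctan2(-R[1,1],-R[0,1]))
G=np.array(s["tcp_pos"])-R[:,2]*r.pinch_z;dx=-R[:,1];O=G-[0,0,.095];L=O+.1*dx+[0,0,.029]
print(s["time_s"],s["tcp_pos"],np.round(s["joints"],1),"dish yaw",yaw,"lip",L)
M=np.array([.6735,.1163,.08]);print("to go tool axes",R.T@(M-L),"world",M-L)
C={n:imaging.capture(n) for n in("wrist","side","top")}
for n,c in C.items():
  for t,P in(("ball_center",O+[0,0,.02]),("lip",L),("grip",G),("mouth",M-[0,0,.04])):
    print(n,t,"exp",proj(c,P)[0].round(1),[(round(d["confidence"],2),px(d["at"]).round(1).tolist()) for d in models.place_of(c,t)[:3]])
a=cv2.resize(C["top"]["frame"][85:235,160:360],(400,300),interpolation=cv2.INTER_CUBIC)
b=cv2.resize(C["side"]["frame"][150:270,130:290],(400,300),interpolation=cv2.INTER_CUBIC)
w=cv2.resize(C["wrist"]["frame"],(400,300))
cv2.imwrite(f"pics/{sys.argv[1]}.png",np.vstack([np.hstack([w,b]),np.hstack([a,a*0])]))
E
python3 look.py t1
```

```text
11.25 [0.5091 0.0444 0.1271] [ 23.2  16.5 -23.1  -0.  -50.4 -32.9] dish yaw -9.69057339976727 lip [0.6076 0.0276 0.0798]
to go tool axes [-0.0986 -0.05   -0.0002] world [0.0659 0.0887 0.0002]
wrist ball_center exp [247.4 210.3] [(0.47, [249.4, 205.7])]
wrist lip exp [ 99.  214.5] [(0.76, [100.8, 220.3])]
wrist grip exp [246.3 264.9] [(0.87, [251.8, 265.3])]
wrist mouth exp [ 78.7 301.7] [(0.93, [81.7, 300.7])]
side ball_center exp [232.5 207.1] [(0.55, [230.3, 205.7]), (0.26, [171.3, 208.8])]
side lip exp [201.6 197.8] [(0.7, [256.3, 173.6]), (0.68, [364.5, 186.0]), (0.67, [200.4, 196.3])]
side grip exp [231.9 184.5] [(0.8, [348.7, 165.7]), (0.73, [231.7, 182.9]), (0.59, [273.0, 171.0])]
side mouth exp [170.3 222.9] [(0.61, [168.1, 225.4]), (0.44, [251.8, 205.9]), (0.17, [196.3, 336.1])]
top ball_center exp [244.7 173.3] []
top lip exp [250.4 143.6] [(0.9, [335.9, 289.0]), (0.58, [324.9, 180.2])]
top grip exp [243.7 169.8] [(0.85, [245.2, 168.7]), (0.81, [350.3, 271.4]), (0.72, [323.7, 195.9])]
top mouth exp [225.3 126.8] [(0.53, [224.0, 125.3]), (0.49, [134.0, 179.2])]
```

View pics/t1.png

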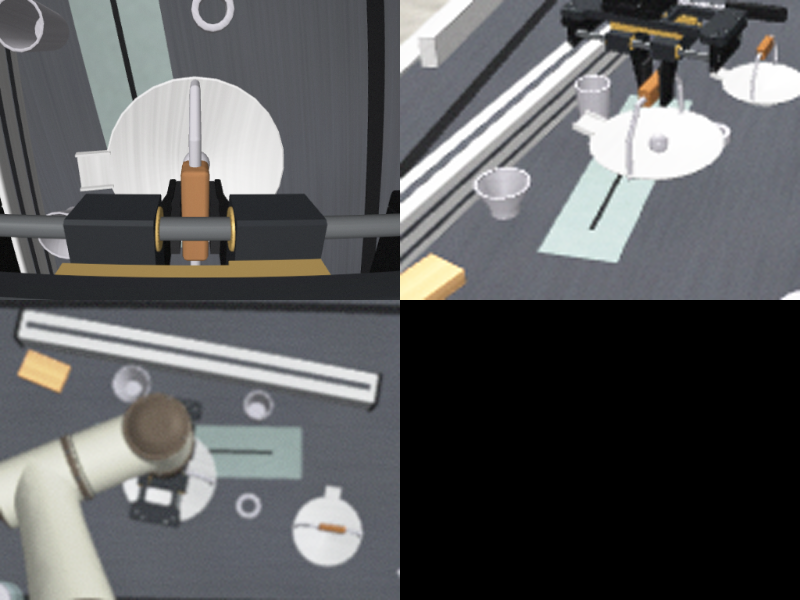

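Turned: in the wrist half the lip at (95,170) points at the fence edge on the left, and the ball sits mid-dish in the side half at (658,143). I'll measure the lip direction against the fence in the wrist image.

```bash
python3 - <<'E'
from h import *
np.set_printoptions(precision=4,suppress=True)
W=imaging.capture("wrist");f=W["frame"];s=r.sense();R=np.array(s["ee_rot"])
g=cv2.cvtColor(f,cv2.COLOR_BGR2GRAY);l=cv2.createLineSegmentDetector(0).detect(g)[0][:,0]
zt=s["tcp_pos"][2]+r.pinch_z-.095
for a,b,c,d in l:
    n=np.hypot(c-a,d-b)
    def yaw(z):
        p,q=onz(W,(a,b),z),onz(W,(c,d),z);v=q-p;return np.degrees(np.arctan2(v[1],v[0]))%180,p[:2],q[:2]
    if max(a,c)<60 and n>40 and abs(d-b)>3*abs(c-a): print("fence?",(a,b,c,d),[(z,yaw(z)) for z in(.06,)])
    if 85<min(a,c) and max(a,c)<150 and 180<min(b,d) and max(b,d)<255 and n>12: print("lip",(a,b,c,d),yaw(zt+.029))
    if 225<min(a,c) and max(a,c)<275 and 95<min(b,d) and max(b,d)<215 and n>20: print("rod",(a,b,c,d),yaw(zt+.09))
# lip span & rim circle on white mask
m=((g>150)&(cv2.cvtColor(f,cv2.COLOR_BGR2HSV)[...,1]<40)).astype(np.uint8);m[245:]=0
c=max(cv2.findContours(m,0,1)[0],key=cv2.contourArea)[:,0].astype(float)
q=np.array([onz(W,u,zt+.024)[:2] for u in c]);G=(np.array(s["tcp_pos"])-R[:,2]*r.pinch_z)[:2];ctr=G.copy()
for _ in range(10):
    k=(abs(np.linalg.norm(q-ctr,axis=1)-.0775)<.004)&(c[:,1]<240);x=np.linalg.lstsq(np.c_[2*q[k],np.ones(k.sum())],(q[k]**2).sum(1),rcond=None)[0];ctr=x[:2]
print("rim ctr",ctr,"R",np.sqrt(x[2]+ctr@ctr),k.sum(),"grip xy",G)
q=np.array([onz(W,u,zt+.029)[:2] for u in c]);d=np.linalg.norm(q-ctr,axis=1);t=q[(d>.085)&(c[:,1]<243)]
e=cv2.minAreaRect((t*1000).astype(np.float32));print("lip box",e,"axis via box centre",np.degrees(np.arctan2(*(np.array(e[0])/1000-ctr)[::-1])),"max",d.max())
E
```

```text
fence? (np.float32(12.814336), np.float32(301.9635), np.float32(25.939821), np.float32(348.0353)) [(0.06, (np.float64(80.316290321624), array([0.7173, 0.0968]), array([0.7255, 0.1445])))]
lip (np.float32(98.008255), np.float32(200.82466), np.float32(103.65529), np.float32(239.48013)) (np.float64(80.49489989448455), array([0.6054, 0.018 ]), array([0.61  , 0.0459]))
lip (np.float32(137.98854), np.float32(192.28107), np.float32(97.91435), np.float32(194.8927)) (np.float64(174.18151017018474), array([0.577 , 0.0168]), array([0.6042, 0.014 ]))
rod (np.float32(255.9482), np.float32(104.34151), np.float32(257.81174), np.float32(191.88167)) (np.float64(81.91631536296634), array([ 0.4924, -0.0282]), array([0.4979, 0.0107]))
fence? (np.float32(32.722404), np.float32(347.69455), np.float32(20.408527), np.float32(304.0832)) [(0.06, (np.float64(80.58719526877401), array([0.7187, 0.1448]), array([0.7112, 0.0996])))]
rod (np.float32(244.05959), np.float32(113.12054), np.float32(242.66087), np.float32(211.90382)) (np.float64(79.27158497984367), array([ 0.498 , -0.0254]), array([0.5065, 0.0192]))
fen
[... 1781 characters left out ...]
32(111.867325)) (np.float64(79.11540396274331), array([0.5041, 0.    ]), array([ 0.4991, -0.0261]))
lip (np.float32(105.53235), np.float32(238.36853), np.float32(144.41315), np.float32(234.78932)) (np.float64(176.41036492142212), array([0.6084, 0.0453]), array([0.5807, 0.047 ]))
lip (np.float32(144.3396), np.float32(237.69572), np.float32(105.64662), np.float32(240.88716)) (np.float64(175.8859077048343), array([0.5814, 0.0491]), array([0.6089, 0.0471]))
rim ctr [0.5095 0.0477] R 0.07852732861546759 283 grip xy [0.509  0.0444]
lip box ((557.4357299804688, -18.94530487060547), (155.3251953125, 77.69863891601562), 75.95158386230469) axis via box centre -54.27983685961867 max 0.16297433565727823
```

```bash
python3 - <<'E'
from h import *
np.set_printoptions(precision=2,suppress=True)
W=imaging.capture("wrist");cv2.imwrite("pics/w3.png",W["frame"])
for n in("w2","w3"):
    f=cv2.imread(f"pics/{n}.png");g=cv2.cvtColor(f,cv2.COLOR_BGR2GRAY).astype(float);g=cv2.GaussianBlur(g,(0,0),1)
    # radial outermost strong bright->dark edge around (250,208)
    pts=[]
    for a in np.radians(np.r_[200:262:1,278:345:1]):
        rr=np.arange(100,124,.25);v=cv2.remap(g.astype(np.float32),(250+rr*np.cos(a)).astype(np.float32)[None],(210+rr*np.sin(a)).astype(np.float32)[None],1)[0]
        d=np.diff(v);i=d.argmin()
        if d[i]<-4: pts.append((250+rr[i]*np.cos(a),210+rr[i]*np.sin(a)))
    p=np.array(pts);q=p.copy()
    for _ in range(6):
        x=np.linalg.lstsq(np.c_[2*q,np.ones(len(q))],(q**2).sum(1),rcond=None)[0];R=np.sqrt(x[2]+x[:2]@x[:2]);e=abs(np.linalg.norm(p-x[:2],axis=1)-R);q=p[e<max(1.,np.median(e)*2)]
    print(n,"rim",x[:2],R,len(q),"rms",e[e<1].std())
    l=cv2.createLineSegmentDetector(0).detect(g.astype(np.uint8))[0][:,0]
    for s in l:
        a,b,c,d=s;L=np.hypot(c-a,d-b)
        if 85<min(a,c) and max(a,c)<150 and 180<min(b,d) and max(b,d)<255 and L>12: print("  lip",s)
        if 225<min(a,c) and max(a,c)<275 and 95<min(b,d) and max(b,d)<320 and L>25: print("  rod/grip",s)
    hc=cv2.HoughCircles(g[180:230,225:280].astype(np.uint8),cv2.HOUGH_GRADIENT,1,50,param1=60,param2=8,minRadius=12,maxRadius=24);print("  ball",None if hc is None else hc[0]+[225,180,0])
b=[cv2.resize(cv2.imread(f"pics/{n}.png")[80:280,80:330],(400,320),interpolation=cv2.INTER_CUBIC) for n in("w2","w3")]
cv2.imwrite("pics/cmp.png",np.hstack(b))
E
```

```text
w2 rim [250.35 211.95] 115.78807006294447 108 rms 0.22005559765094582
  rod/grip [229.81 275.35 244.21 104.36]
  lip [ 98.01 197.55 104.46 238.11]
  rod/grip [268.03 199.36 268.45 274.38]
  lip [140.57 193.54  96.94 196.57]
  lip [106.78 237.21 143.16 233.5 ]
  rod/grip [246.94 110.61 246.5  209.39]
  rod/grip [266.88 307.94 239.37 308.1 ]
  lip [143.1  236.61 108.07 240.01]
  rod/grip [236.56 220.61 237.23 274.39]
  rod/grip [264.38 216.88 239.37 216.82]
  ball [[251.5 206.5  16.6]]
w3 rim [249.47 213.63] 116.12759659282916 125 rms 0.24611488102141507
  rod/grip [267.69 200.62 267.65 229.38]
  lip [ 97.01 197.49 103.94 239.65]
  rod/grip [229.58 229.19 235.44 196.18]
  lip [136.73 192.25  98.15 194.82]
  rod/grip [231.45 231.91 232.54 278.14]
  rod/grip [256.11 104.33 258.16 191.87]
  rod/grip [244.42 113.13 242.55 213.16]
  rod/grip [265.76 276.87 264.93 221.83]
  rod/grip [253.16 211.91 252.16 113.11]
  rod/grip [235.62 276.8  261.88 276.9 ]
  rod/grip [264.37 307.97 233.12 308.07]
  rod/grip [260.62 219.34 234.38 219.34]
  rod/grip [240.6  169.37 240.69 116.88]
  lip [106.87 238.05 144.39 234.57]
  ball [[253.5 208.5  14.5]]
```

View pics/cmp.png

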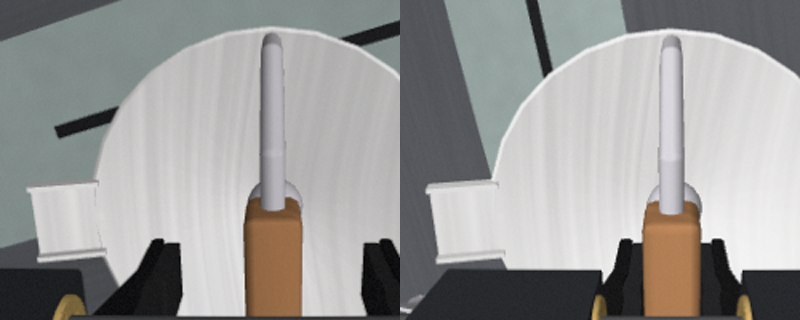

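The comparison of before and after the lift shows the rim, lip and grip all shifted by the same ~1 mm, so the dish hasn't tilted or slipped. The fence reads 80.2–80.3° and the lip's end edge 80.5°, so it is square. Next I'll move gently over to the cup.

Request:
apply_moves(
  moves=[
    [[-0.0011,-0.0006,0],0],
    [[-0.0021,-0.0011,0],0],
    [[-0.0032,-0.0017,0],0],
    [[-0.0043,-0.0022,0],0],
    [[-0.0054,-0.0028,0],0],
  ],
)

```text
time_s: 12.52
tcp_pos: [0.5203, 0.0592, 0.1271]
ee_rot: [[-0.169, -0.986, 0.0], [-0.986, 0.169, 0.0], [-0.0, -0.0, -1.0]]
wrist_force: [-0.8, 0.8, -2.8]
gripper_width: 0.18
gripper_force: 30.0
```

Request:
apply_moves(
  moves=[
    [[-0.0064,-0.0034,0],0],
    [[-0.0075,-0.0039,0],0],
    [[-0.0086,-0.0045,0],0],
    [[-0.0096,-0.005,0],0],
    [[-0.0096,-0.005,0],0],
  ],
)

```text
time_s: 12.93
tcp_pos: [0.5494, 0.0973, 0.127]
ee_rot: [[-0.169, -0.986, 0.0], [-0.986, 0.169, 0.0], [-0.0, -0.0, -1.0]]
wrist_force: [0.5, -0.7, -3.1]
gripper_width: 0.182
gripper_force: 30.0
```

Request:
apply_moves(
  moves=[
    [[-0.0086,-0.0045,0],0],
    [[-0.0075,-0.0039,0],0],
    [[-0.0064,-0.0034,0],0],
    [[-0.0054,-0.0028,0],0],
    [[-0.0043,-0.0022,0],0],
  ],
)

```text
time_s: 13.35
tcp_pos: [0.5709, 0.1257, 0.1269]
ee_rot: [[-0.169, -0.986, -0.0], [-0.986, 0.169, -0.0], [0.0, 0.0, -1.0]]
wrist_force: [-0.0, 0.3, -3.5]
gripper_width: 0.179
gripper_force: 30.0
```

Request:
apply_moves(
  moves=[
    [[-0.0032,-0.0017,0],0],
    [[-0.0021,-0.0011,0],0],
    [[-0.0011,-0.0006,0],0],
    [[0,0,0],0],
    [[0,0,0],0],
  ],
)

```text
time_s: 13.77
tcp_pos: [0.5748, 0.1307, 0.127]
ee_rot: [[-0.169, -0.986, -0.0], [-0.986, 0.169, -0.0], [0.0, 0.0, -1.0]]
wrist_force: [0.9, -0.2, -2.7]
gripper_width: 0.177
gripper_force: 30.0
```

```bash
python3 look.py f1; python3 - <<'E'
import cv2,numpy as np
from h import *
W=imaging.capture("wrist");S=imaging.capture("side");cv2.imwrite("pics/w4.png",W["frame"]);cv2.imwrite("pics/s4.png",S["frame"])
w=cv2.resize(W["frame"][60:360,0:300],(400,400),interpolation=cv2.INTER_CUBIC);s=cv2.resize(S["frame"][160:260,130:230],(400,400),interpolation=cv2.INTER_CUBIC)
cv2.imwrite("pics/f2.png",np.hstack([w,s]))
E
```

```text
13.7667 [0.5748 0.1307 0.127 ] [ 28.5  23.4 -12.2  -0.  -54.4 -38.3] dish yaw -9.726928039187053 lip [0.6734 0.1138 0.0797]
to go tool axes [-0.0025  0.0003 -0.0003] world [0.0001 0.0025 0.0003]
wrist ball_center exp [247.3 210.3] [(0.74, [252.1, 206.7])]
wrist lip exp [ 99.  214.5] [(0.65, [100.2, 221.1])]
wrist grip exp [246.3 264.9] [(0.84, [250.6, 271.4])]
wrist mouth exp [120.9 199.3] [(0.72, [124.9, 195.9])]
side ball_center exp [201.2 220.8] [(0.58, [201.7, 219.3])]
side lip exp [169.3 210.7] [(0.85, [257.1, 176.2]), (0.79, [167.0, 209.3]), (0.74, [362.3, 184.0])]
side grip exp [199.4 197.3] [(0.7, [166.6, 210.3]), (0.69, [278.6, 167.5]), (0.67, [196.7, 197.8])]
side mouth exp [170.3 222.9] [(0.67, [168.2, 224.4])]
top ball_center exp [219.3 153.3] []
top lip exp [225.1 124. ] [(0.78, [326.2, 176.4]), (0.66, [222.5, 124.5]), (0.59, [337.5, 292.1])]
top grip exp [217.1 148.9] [(0.78, [350.0, 271.8]), (0.7, [325.4, 199.0]), (0.65, [218.1, 150.3])]
top mouth exp [225.3 126.8] [(0.42, [226.2, 123.6])]
```

View pics/f2.png

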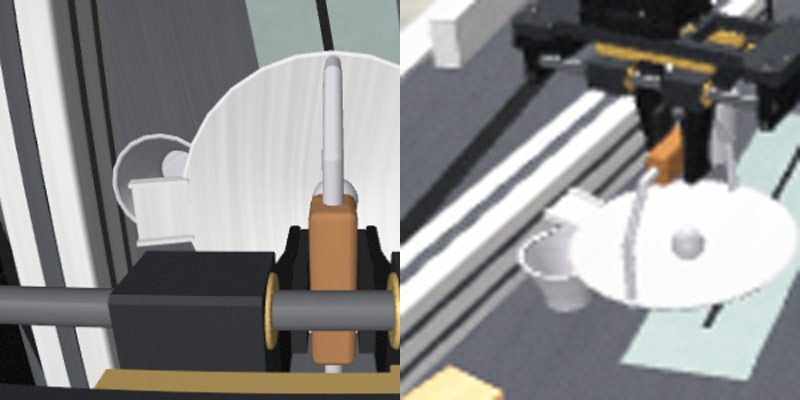

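The wrist half shows the lip's tip at crop (135,213) over the cup, whose rim arc spans (113,180)–(160,134). The side half shows the ball in the dish's middle at (687,242). I'll measure tip against mouth numerically in the wrist image.

```bash
python3 - <<'E'
from h import *
from scipy.optimize import least_squares
np.set_printoptions(precision=4,suppress=True)
W=imaging.capture("wrist");s=r.sense();R=np.array(s["ee_rot"]);f=cv2.imread("pics/w4.png");g=cv2.GaussianBlur(cv2.cvtColor(f,cv2.COLOR_BGR2GRAY),(0,0),.8).astype(np.float32)
c0=onz(W,(122,197),.04)[:2];P=[]
for a in np.radians(np.arange(0,360,4)):
    best=None
    for rad in np.arange(.037,.027,-.0003):
        p=np.r_[c0+rad*np.array([np.cos(a),np.sin(a)]),.04];u=proj(W,p)[0]
        v=cv2.remap(g,np.float32([[u[0]]]),np.float32([[u[1]]]),1)[0,0]
        if not(80<u[0]<134 and 155<u[1]<208) or (u[0]>97 and u[1]>190): break
        if best is None or v>best[0]: best=(v,p[:2],u)
    if best is not None and best[0]>120: P.append(best[1])
P=np.array(P);o=least_squares(lambda q:np.linalg.norm(P-q,axis=1)-.0315,c0,loss="soft_l1",f_scale=.001);print(len(P),"mouth (wrist)",o.x,np.abs(o.fun).mean())
z=s["tcp_pos"][2]+r.pinch_z-.095
L=(onz(W,(97.,196.),z+.029)+onz(W,(104.,240.),z+.029))/2
L2=onz(W,(100.3,218.3),z+.029);print("lip tip (wrist)",L[:2],L2[:2],"err world",o.x-L[:2],"tool",(R.T@np.r_[o.x-L[:2],0])[:2])
T=imaging.capture("top")
S=imaging.capture("side");print("top mouth now",onz(T,(226.2,123.6),.04)[:2],"side lip",onz(S,(167,209.3),.08)[:2],"side mouth",onz(S,(168.2,224.4),.04)[:2])
d=models.place_of(S,"ball_center");print([ (x["confidence"],px(x["at"])) for x in d[:1]],s["time_s"])
E
```

```text
8 mouth (wrist) [0.6717 0.1179] 0.00010461253260491028
lip tip (wrist) [0.6734 0.117 ] [0.6735 0.1168] err world [-0.0017  0.0009] tool [-0.0006  0.0018]
top mouth now [0.685  0.1136] side lip [0.6824 0.1087] side mouth [0.6766 0.1245]
[(0.53, array([200.3968, 216.8064]))] 14.6667
```

Request:
apply_moves(
  moves=[
    [[0,0,0],0],
    [[0,0,0],0],
    [[0,0,0],0],
    [[0,0,0],0],
    [[0,0,0],0],
  ],
)

```text
time_s: 15.23
tcp_pos: [0.575, 0.1309, 0.1271]
ee_rot: [[-0.169, -0.986, -0.0], [-0.986, 0.169, 0.0], [-0.0, 0.0, -1.0]]
wrist_force: [-0.2, -0.3, -3.0]
gripper_width: 0.183
gripper_force: 30.0
```

Request:
apply_moves(
  moves=[
    [[0,0,0],0],
    [[0,0,0],0],
    [[0,0,0],0],
    [[0,0,0],0],
    [[0,0,0],0],
  ],
)

```text
time_s: 15.65
tcp_pos: [0.575, 0.1309, 0.1271]
ee_rot: [[-0.169, -0.986, 0.0], [-0.986, 0.169, 0.0], [-0.0, -0.0, -1.0]]
wrist_force: [-0.4, -0.6, -2.8]
gripper_width: 0.181
gripper_force: 30.0
```

```bash
python3 - <<'E'
from h import *
s=r.sense();R=np.array(s["ee_rot"]);G=np.array(s["tcp_pos"])-R[:,2]*r.pinch_z
def blob(f):
    g=cv2.cvtColor(f,cv2.COLOR_BGR2GRAY)[211:231,192:213];m=(g<195);y,x=np.nonzero(m);return m.sum(),x.mean()+192,y.mean()+211
print("old",blob(cv2.imread("pics/s4.png")))
for i in range(3):
    S=imaging.capture("side");print(blob(S["frame"]))
    for _ in range(3): imaging.capture("wrist")
for d in(0,.01): print(proj(S,[G-[0,0,.075],G-[0,0,.075]+[.01,0,0],G-[0,0,.075]+[0,.01,0]])) if d==0 else None
print(s["time_s"],s["tcp_pos"],s["gripper_force"],s["wrist_force"],abs(np.array(s["joint_velocities"])).max())
E
```

```text
old (np.int64(32), np.float64(201.78125), np.float64(221.625))
(np.int64(32), np.float64(201.84375), np.float64(221.625))
(np.int64(32), np.float64(201.78125), np.float64(221.625))
(np.int64(31), np.float64(201.74193548387098), np.float64(221.70967741935485))
[[201.07205283 220.87334082]
 [197.58623353 220.43953301]
 [199.8794147  222.89821872]]
15.65 [0.57499627 0.13088927 0.1270568 ] 29.98524614609778 [-0.35123206 -0.64798931 -2.82841954] 0.09874096367684333
```

```bash
python3 -c "
from station import r
print(r.finish_job())"
```

```text
the job is handed in; nothing more can be done
None
```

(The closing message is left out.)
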